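Hook the drying cabinet's door stay on its pin

ROBOT

A 6-joint arm with a two-finger parallel gripper is mounted at the origin on a cart in front of the work surface, level with it; the furniture and walls round the work are solid. World frame = base frame: x ahead of the robot, y to its left, z up, the work surface at z = 0. Lengths are in m, angles in degrees, forces in N, time in s.
With the tool pointing down it reaches from about 0.25 to 0.725 m from the base axis. Payload 9.7 kg.
Tool frame: the origin (TCP) lies at the very end of the fingers, on their centre line; the grasp point (between the pads) lies 19 mm behind it; z points along the fingers, y is the line along which they close (so a half turn about z gives the same grasp; the last joint's range is limited). The gripper opens to 85 mm and grips with 20 to 120 N. Pads are 22 mm wide; open, the fingers measure 114 mm over their backs; the gripper's body (76 mm by 85 mm) begins 54 mm behind the grasp point. The pads swing forward as they close: fully open they stand 13 mm farther back than shut.
Start: joints at [76.776, 4.979, 10.078, 95.1, 0, 90], TCP at [0.126, 0.535, 0.231] pointing down, gripper open.
Joint ranges: [-179.16, 179.16], [-48.56, 103.87], [-65.8, 70.77], [-126.05, 130.52], [-82.76, 87.17], [-180, 180]. Speed limits (degrees/s): [127.2, 127.2, 147.25, 180, 180, 180].

INTERFACE

Orientations are given as [roll, pitch, yaw] about the fixed x, y, z axes, in that order (R = Rz(yaw) Ry(pitch) Rx(roll)).
In Python, from workcell import bot, viewer, finder gives the robot as it stands. The module is installed in compiled form; this text tells all that it offers.
- The arm moves only by the shell command python3 -m inch 'ROWS' [FORCE]. ROWS is JSON, a list that holds one entry, the list of rows, each a list of 7 numbers: the opening in per cent of the stroke, from 0 (shut) to 100 (fully open), then the shift along the tool's x, y, z in mm, then the turn, a rotation vector about the tool's x, y, z in degrees. In form: [[[grip, tx, ty, tz, ax, ay, az], ...]]. A call has 1 to 8 rows; each row shifts and turns the commanded pose from where the row before left it, along the tool's axes as they then stand; what a row does not reach is not made up. A row lasts 1/8 s, in which the tool goes at most 62.5 mm and 10.7 degrees, less where a joint would pass 70% of its speed; a pose out of reach is approached as far as the arm can. A call with a gripper value outside its range is refused whole. The fingers move at their own pace and stop on an object; FORCE is the grip in N (left out, the last holds). Time passes only in rows, so rows that do not move let the fingers close. It gives the time, the measured TCP pose, the force, the opening and the grip force at its end, in the units of the state.
- bot.get_obs(): the state, without advancing time (a new reading comes with each control period).
- viewer.camera(name): name is "scene" or "top"; returns a dict with "pixels" (420x560x3 uint8, red, green, blue), "vfov" (degrees; the focal length in pixels is half the picture's height over the tangent of half this angle, whatever the lens; pixels are square), "cx", "cy" (the principal point, pixels), "R" (3x3) and "t" (3): a world point X has camera coordinates R X + t. Camera axes: x right, y down, z forward; pixel columns grow to the right and rows downward; lengths in m; the calibration is good to about 2 mm. A picture is of the moment at which its call begins. There is no depth.
- bot.job_done(): hands the job in; it is judged then, once.
Trained networks look in the newest picture that a camera, given by its name, has taken for a name from the list of things; names that differ only in an ending like _2 or _b are one class to them, and where a whole thing is asked for, a point or a joint stands for the part that bears it (a point fixed in the world has none). Each returns a list of dicts, best first, with "conf" (0 to 1); they miss things now and then, are a little off and sometimes report something else, mostly with a low value. They report only what shows in the picture. A call takes as long as a camera call.
- finder.outline_of(camera, thing): "pixels" (420x560 bool, what is visible of it) and "extent" ([centre column, centre row, width, height] in pixels, round what is visible of it).
- finder.mark_of(camera, thing): "position" ([column, row] in pixels: a listed point, or the origin of a listed thing).
The state is a dict: "time": time; "q": joint angles; "qd": joint speeds; "joint_efforts": joint torques, N m; "ee_pos": TCP position; "tcp_rot": TCP orientation; "wrist_force": force on the tool from outside, world axes, zero at the start; "torque": the same for the moment, N m; "opening": finger opening in m; "grasp_force": force on a finger pad.
Only numpy, scipy, OpenCV 4.12 (cv2) and the standard library are available. Lean on these libraries where they do the work, as an engineer would, in place of code of your own. Each camera call takes 0.05 s, during which the arm holds its last target. There are 200 camera calls.

TASK

Air the little sensor cabinet: take the flat stay bar on its door by the ball grip, lift it, and draw the door in until the middle of the bar's three holes drops fully home over the upright pin on the cabinet roof, so that the door is held ajar. The pin has been reset by hand, so feel for it with the bar and do not press hard on it; then let go, and leave the other things where they are.

Things in the scene. Friction and masses are not known exactly. Their poses are not given: they have to be found in the camera images.
- cabinet: Grey sheet-metal box open at the front, fixed to the bench, 150 deep (x) x 200 wide (y) x 100 high, roof flat. Origin: centre of its underside; x points into the box away from its open front, z up. Position and yaw differ each time.
- door_hinge (a point): Point on the upright hinge axis of the door, at roof height, on the front left corner (cabinet frame: x -80 mm, y +95 mm, z 100 mm).
- door (a joint): Opening angle of the aluminium-framed clear door (190 wide, 8 thick, its top edge level with the roof), rad: 0 shut, grows as its free right-hand edge swings out to the front (clockwise from above), up to 1.9. The hinge is stiff (0.06 N m): the door stays where it is left, and moves easily when the stay pulls or pushes it. With the middle hole on the pin it reads 0.47 give or take 0.13.
- stay_pivot (a point): Pivot of the stay on the door's top edge, 110 mm from the hinge axis, 5.5 mm above the roof. The x axis of this frame is the bar's direction (horizontal), z is up.
- swivel (a joint): Swing of the stay about the upright axis through its pivot, rad: 0 when the bar points along the door to the hinge, grows clockwise from above. About 1.1 (give or take 0.1) with the middle hole on the pin. Turns freely.
- stay (a joint): Lift of the bar about the level axis through its pivot, rad: 0 when it lies level (it stops there and cannot go lower), grows as the ball end is raised, up to 0.6. The bar falls back to 0 by its own weight (0.15 kg with the grip). Lying on top of the pin near the middle hole it reads about 0.12 (less when the pin bears nearer the ball, more when nearer the pivot); with the pin home in the hole, 0.
- knob (a point): Centre of the black ball grip, 20 mm diameter, near the bar's free end: 150 mm along the bar from the pivot axis and 34 mm above the bar's mid plane (39.5 mm above the roof when the bar lies level). It is sprung on its stem: it gives up to 6 mm up or down, square to the bar, at 0.7 N per mm, then stops hard; sideways and along the bar it is rigid. Pressing the ball down with 1 N presses the bar on a pin under the middle hole with about 1.9 N.
- hole_mid (a point): Centre of the middle hole, on the bar's underside, 80 mm along the bar from the pivot. The steel bar is 24 wide and 4 thick; its three holes are 8.5 mm wide, at 52, 80 and 108 mm from the pivot. Level, its underside is 3.5 mm above the roof.
- pin_place (a point): The marked middle place of the pin on the roof (cabinet frame x -50 mm, y -3 mm, z 100 mm; axes as the cabinet's). The real upright steel pin, 6 mm in diameter, its top chamfered to 4.6 mm and 13.5 mm above the roof, on a round foot of 24 mm, is not measured: it stands up to 9 mm off this place in the cabinet's x and up to 4 mm in its y. More than 25 N between bar and pin bends it.
- ring_gauge: Plain steel ring, 40 wide, 14 high, on the roof at the far left corner; origin at the centre of its underside. Not to be moved.
- timer: White bench timer, 62 x 62 x 18, on the bench at the front right; origin at the centre of its underside. Not to be moved.
- tape_roll: Amber tape roll, 66 wide, 19 high, on the bench at the front left; origin at the centre of its underside. Not to be moved.

How it is judged:
By the outcome, as a careful person would: the job done as asked, in the order asked, and still so for the second after the job is handed in, with the robot touching nothing.
It also fails if it takes over 56 s, if anything falls off the work surface, if the arm or the gripper's body presses on something with over 40 N, if the wrist force passes 120 N, or if a joint passes its speed limit or range.

## Working session

There is one attempt and no reset: what is moved stays moved. The work goes in short steps, Python scripts to look and compute and a shell command to move; the robot and the scene stay as the last step left them, time stands still between calls to the robot, and variables do not carry over. Pictures are saved under pics/ and viewed, at most 10 in all, crops included, and the job is handed in when it is done.

```bash
mkdir -p pics; cat > h.py <<'E'
import numpy as np, cv2
from workcell import bot, viewer, finder
def cam(n):
    c=viewer.camera(n); c['R']=np.array(c['R']); c['t']=np.array(c['t'])
    c['f']=210/np.tan(np.radians(c['vfov'])/2); return c
def ray(c,p):
    d=c['R'].T@np.array([(p[0]-c['cx'])/c['f'],(p[1]-c['cy'])/c['f'],1]); return -c['R'].T@c['t'],d/np.linalg.norm(d)
def atz(c,p,z):
    o,d=ray(c,p); return o+d*(z-o[2])/d[2]
def tri(rs):
    A=sum(np.eye(3)-np.outer(d,d) for o,d in rs); b=sum((np.eye(3)-np.outer(d,d))@o for o,d in rs); return np.linalg.solve(A,b)
def proj(c,X):
    x=c['R']@np.array(X)+c['t']; return np.array([c['cx'],c['cy']])+c['f']*x[:2]/x[2]
def save(c,n,crop=None,s=1):
    im=c['pixels'][:,:,::-1]
    if crop: im=im[crop[1]:crop[3],crop[0]:crop[2]]
    cv2.imwrite('pics/'+n,cv2.resize(im,None,fx=s,fy=s,interpolation=cv2.INTER_CUBIC))
E
cat > look.py <<'E'
from h import *
import sys
C={n:cam(n) for n in('scene','top')}
for n in C: print(n,np.round(-C[n]['R'].T@C[n]['t'],3),round(C[n]['f']))
for th in ['cabinet','door_hinge','stay_pivot','knob','hole_mid','pin_place','ring_gauge','timer','tape_roll']:
    rs=[]
    for n in C:
        m=finder.mark_of(n,th)
        if m: rs.append(ray(C[n],m[0]['position'])); print(th,n,np.round(m[0]['position'],1),round(m[0]['conf'],2),end=' ')
    print(np.round(tri(rs),4) if len(rs)==2 else '')
o=bot.get_obs(); print({k:np.round(o[k],3) for k in('time','ee_pos','tcp_rot','wrist_force','opening')})
if len(sys.argv)>1:
    im=np.vstack([C['scene']['pixels'],C['top']['pixels']])[:,:,::-1]
    cv2.imwrite('pics/a_scene.png',im[:420]); cv2.imwrite('pics/a_top.png',im[420:])
E
python3 look.py s
```

```text
scene [0.56  0.767 0.731] 402
top [0.423 0.109 0.944] 380
cabinet scene [240.6 246.2] 0.64 cabinet top [287.7 193. ] 0.88 [0.5697 0.0689 0.0032]
door_hinge scene [286.5 241.4] 0.95 door_hinge top [250.7 225.3] 0.61 [0.4756 0.1579 0.1003]
stay_pivot top [297.3 253.1] 0.57 
knob scene [259.1 176.1] 0.43 knob top [337.6 202.6] 0.63 [ 0.5182 -0.0298  0.1433]
hole_mid scene [277.9 196.5] 0.86 hole_mid top [315.7 227.7] 0.63 [0.4723 0.0136 0.1087]
pin_place scene [261.7 209.8] 0.76 pin_place top [296.6 205.1] 0.63 [0.5195 0.055  0.1073]
ring_gauge scene [226.7 246. ] 0.82 ring_gauge top [254.7 168.5] 0.74 [0.606  0.1477 0.0921]
timer scene [305.2 199.7] 0.63 timer top [356.5 263. ] 0.97 [ 0.3859 -0.0964 -0.0011]
tape_roll scene [341.7 320. ] 0.69 tape_roll top [192.7 270.9] 0.67 [0.3755 0.3056 0.0026]
{'time': np.float64(1.0), 'ee_pos': array([0.126, 0.535, 0.231]), 'tcp_rot': array([-1.79999e+02, -2.00000e-03,  1.66773e+02]), 'wrist_force': array([ 0.438,  0.647, -0.448]), 'opening': np.float64(0.086)}
```

View pics/a_scene.png

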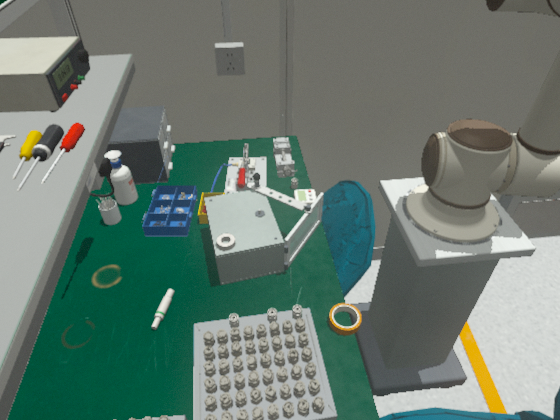

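View pics/a_top.png

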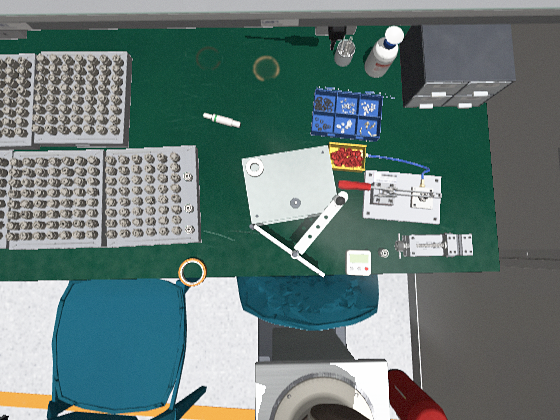

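The scene picture shows the cabinet (roof about 205–285, 195–245), the door standing open at about (305,230), and the bar running from the door to the black ball at (257,177). In the top picture the pin foot is at about (296,203), the ball at (341,199), and the pivot at (296,254).

```bash
python3 - <<'E'
from h import *
c=cam('top'); save(c,'t1.png',(230,135,370,285),4)
E
python3 - <<'E'
from h import *
c=cam('scene'); save(c,'s1.png',(195,160,335,280),5)
E
```

```text
(no output)
```

View pics/t1.png

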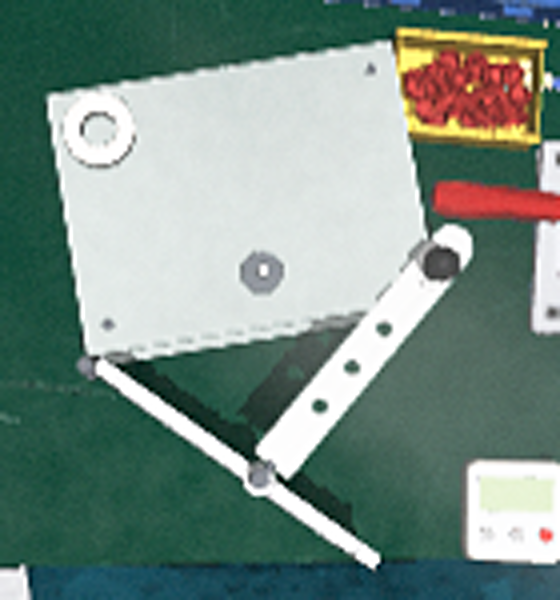

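View pics/s1.png

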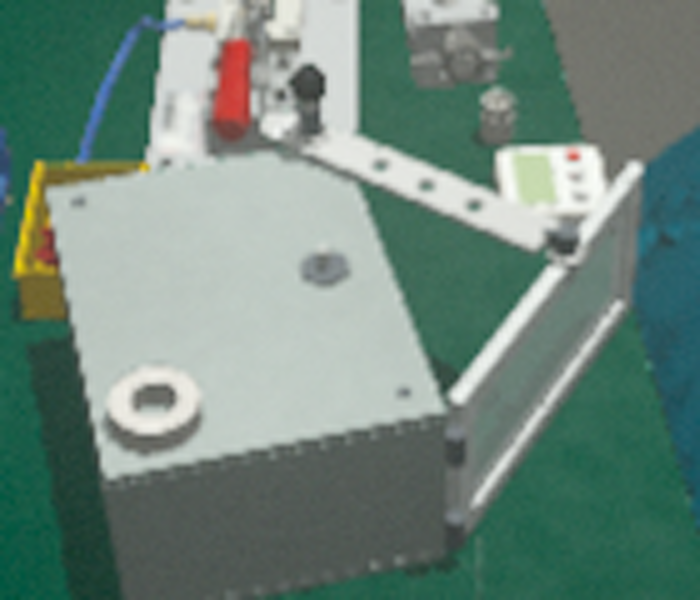

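The crops show the pin foot at crop (262,272) in top and (325,269) in scene. The ball is at (441,262) and (308,84), the pivot at (260,476) and (565,238), and the hinge at (88,365) and (455,397).

```bash
cat > geo.py <<'E'
from h import *
from scipy.optimize import least_squares
T=cam('top');S=cam('scene')
t=lambda p:(np.array(p)+.5)/4-.5+[230,135]; s=lambda p:(np.array(p)+.5)/5-.5+[195,160]
# cabinet frame pts
P=[(T,t((48,95)),(75,100,100)),(T,t((392,42)),(75,-100,100)),(T,t((428,240)),(-75,-100,100)),(T,t((90,360)),(-75,100,100)),
   (S,s((47,190)),(75,-100,100)),(S,s((105,482)),(75,100,100)),(S,s((448,412)),(-75,100,100))]
def w(p,X):
    c,n=np.cos(p[2]),np.sin(p[2]); X=np.array(X)/1e3
    return np.array([p[0]+c*X[0]-n*X[1],p[1]+n*X[0]+c*X[1],X[2]])
def res(p): return np.concatenate([proj(c,w(p,X))-u-(p[3:5] if c is S else p[5:7]) for c,u,X in P]+[p[3:7]*.7])
r=least_squares(res,[.55,.06,0,0,0,0,0]); p=r.x
print('cab',p.round(4),np.degrees(p[2]),'res',r.fun.round(1))
bT,bS=p[5:7],p[3:5]
up=lambda c,u:np.array(u)+(bT if c is T else bS)
def tocab(W): c,n=np.cos(p[2]),np.sin(p[2]); d=W[:2]-p[:2]; return (np.array([c*d[0]+n*d[1],-n*d[0]+c*d[1]])*1e3).round(1)
for nm,a,b,z in [('pinfoot',(262,272),(325,269),.1015),('knob',(441,262),(308,84),.1395),('pivot',(260,476),(565,238),.112),('hinge',(88,365),(455,397),.1)]:
    A=atz(T,up(T,t(a)),z);B=atz(S,up(S,s(b)),z);X=tri([ray(T,up(T,t(a))),ray(S,up(S,s(b)))])
    print(nm,A.round(4),B.round(4),X.round(4),tocab(A),tocab(B))
A=atz(T,up(T,t((263,270))),.1135);print('pintop',A.round(4),tocab(A))
h=w(p,(-80,95,100));print('hinge model',h.round(4),'pinplace',w(p,(-50,-3,100)).round(4))
E
python3 geo.py
```

```text
cab [ 0.5747  0.0698  0.1843 -1.4766 -0.0839 -0.2519  0.3908] 10.561308627466909 res [-2.1 -1.3 -1.9 -5.1  3.5  9.3  0.3 -2.7 -2.2  1.   1.2  0.2  0.3 -1.3
 -1.  -0.1 -0.2  0.3]
pinfoot [0.5239 0.0586 0.1015] [0.5295 0.0596 0.1015] [0.5268 0.058  0.0994] [-52.   -1.7] [-46.2  -1.8]
knob [ 0.523  -0.0349  0.1395] [ 0.5287 -0.0355  0.1395] [ 0.5259 -0.0356  0.1387] [-70.  -93.5] [-64.5 -95.1]
pivot [0.411 0.063 0.112] [0.4163 0.0638 0.112 ] [0.4134 0.0624 0.1103] [-162.2   23.3] [-156.7   23.1]
hinge [0.4737 0.1564 0.1   ] [0.4795 0.1495 0.1   ] [0.4768 0.1555 0.1053] [-83.3 103.6] [-79.   95.7]
pintop [0.5235 0.0587 0.1135] [-52.3  -1.5]
hinge model [0.4786 0.1485 0.1   ] pinplace [0.526  0.0577 0.1   ]
```

```bash
sed -i 's/t((428,240))/t((436,302))/' geo.py; python3 geo.py
```

```text
cab [ 0.5681  0.0694  0.1425  0.4162 -0.5191 -0.4609 -0.5119] 8.163329423092158 res [-0.6  0.4  0.3  0.1  1.  -0.3 -0.9 -0.5  0.1  0.1  0.2 -0.4 -0.1  0.1
  0.3 -0.4 -0.3 -0.4]
pinfoot [0.5259 0.059  0.1015] [0.525  0.0586 0.1015] [0.5254 0.0591 0.1021] [-43.3  -4.3] [-44.2  -4.6]
knob [ 0.525  -0.0346  0.1395] [ 0.5239 -0.0367  0.1395] [ 0.5244 -0.0341  0.1415] [-57.5 -96.8] [-58.8 -98.7]
pivot [0.4129 0.0634 0.112 ] [0.4117 0.0628 0.112 ] [0.4124 0.0635 0.1127] [-154.5   16.1] [-155.8   15.7]
hinge [0.4758 0.1568 0.1   ] [0.4752 0.1487 0.1   ] [0.4757 0.1563 0.1077] [-79.   99.6] [-80.7  91.7]
pintop [0.5255 0.0591 0.1135] [-43.6  -4.1]
hinge model [0.4754 0.1521 0.1   ] pinplace [0.519  0.0593 0.1   ]
```

```bash
python3 -m inch '[[[55,-43,-38.6,2,0,0,0],[55,-43,-38.6,2,0,0,0],[55,-43,-38.6,2,0,0,0],[55,-43,-38.6,2,0,0,0],[55,-43,-38.6,2,0,0,0],[55,-43,-38.6,2,0,0,0],[55,-43,-38.6,2,0,0,0],[55,-43,-38.6,2,0,0,0]]]' 40; python3 - <<'E'
from h import *
print(bot.get_obs()['q'])
T=cam('top');S=cam('scene')
print('red near',tri([ray(T,(340,184.5)),ray(S,(195+228/5,160+130/5))]),'far',tri([ray(T,(370,187)),ray(S,(195+236/5,160+45/5))]))
E
```

```text
time: 2.3
ee_pos: [0.3908, 0.1544, 0.2155]
tcp_rot: [180.0, 0.0, 166.8]
wrist_force: [-0.3, 1.1, 0.5]
opening: 0.0468
grasp_force: 0.0
[ 2.15535229e+01 -1.30352457e+01 -8.66400263e+00  9.43116838e+01
  3.70748678e-03  3.47740473e+01]
red near [ 0.56431251 -0.0431725   0.10672104] far [ 0.55660576 -0.10868591  0.11213793]
```

```bash
python3 -m inch '[[[55,-43.4,-38.3,6,0,0,0],[55,-43.4,-38.3,6,0,0,0],[55,-43.4,-38.3,6,0,0,0],[55,-43.4,-38.3,6,0,0,0],[55,0,0,0,0,0,9.4],[55,0,0,0,0,0,9.4],[55,0,0,0,0,0,9.4],[55,0,0,0,0,0,0]]]'; python3 - <<'E'
from h import *
C={n:cam(n) for n in('scene','top')}
save(C['scene'],'s2.png',(195,100,335,220),5)
for n in C:
  for k in ('knob','stay_pivot','hole_mid'):
    m=finder.mark_of(n,k); print(n,k,m[:1])
E
```

```text
time: 3.4
ee_pos: [0.524, -0.0322, 0.1913]
tcp_rot: [180.0, -0.0, 138.7]
wrist_force: [-1.1, -0.2, 0.6]
opening: 0.0464
grasp_force: 0.0
scene knob [{'position': [256.9, 175.4], 'conf': 0.5}]
scene stay_pivot [{'position': [306.3, 212.0], 'conf': 0.88}]
scene hole_mid [{'position': [282.3, 196.2], 'conf': 0.59}]
top knob [{'position': [340.1, 196.9], 'conf': 0.51}]
top stay_pivot [{'position': [294.8, 255.0], 'conf': 0.95}]
top hole_mid [{'position': [316.2, 228.8], 'conf': 0.64}]
```

View pics/s2.png

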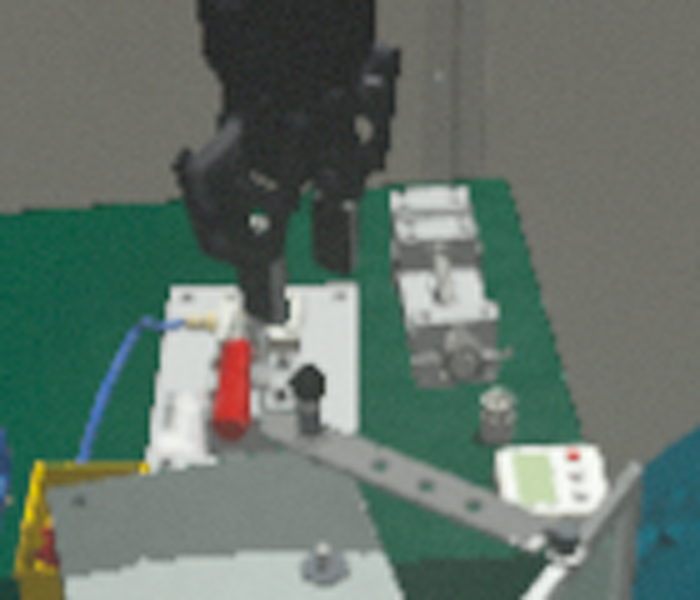

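The gripper hangs open, straddling above the ball at crop (308,384), and its path down is clear of the red handle.

```bash
python3 -m inch '[[[55,-2,-1.5,18,0,0,0],[55,0,0,18,0,0,0],[55,0,0,18,0,0,0],[55,0,0,14,0,0,0],[55,0,0,4,0,0,0],[0,0,0,0,0,0,0],[0,0,0,0,0,0,0],[0,0,0,0,0,0,0]]]' 40;  python3 -m inch '[[[0,0,0,0,0,0,0],[0,0,0,0,0,0,0]]]' 40; python3 - <<'E'
from h import *
c=cam('scene'); d=cam('top');
a=cv2.resize(c['pixels'][140:230,225:325],None,fx=4,fy=4);b=cv2.resize(d['pixels'][160:265,280:370],None,fx=360/105,fy=360/105)
cv2.imwrite('pics/g1.png',np.hstack([a,b[:360]])[:,:,::-1])
E
```

```text
time: 4.8
ee_pos: [0.5248, -0.0352, 0.1198]
tcp_rot: [180.0, 0.0, 138.6]
wrist_force: [0.4, -0.6, -0.2]
opening: 0.0177
grasp_force: 39.0
time: 5.05
ee_pos: [0.5247, -0.0352, 0.1195]
tcp_rot: [180.0, 0.0, 138.6]
wrist_force: [0.1, -0.2, 0.1]
opening: 0.0171
grasp_force: 39.0
```

View pics/g1.png

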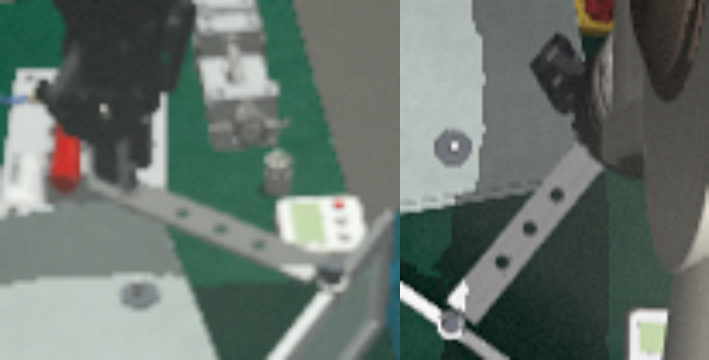

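The fingers have closed round the ball, with the bar still in place and level. I'll try a small lift next.

```bash
python3 -m inch '[[[0,1.5,0,-8,0,0,0],[0,2.5,0,-8,0,0,0],[0,3,0,-8,0,0,0],[0,4,0,-9,0,0,0],[0,0,0,0,0,0,0]]]' 30; cat > path.py <<'E'
import numpy as np
D=np.radians
H=np.array([475.4,152.1]); PIN=np.array([525.3,59.0]); psi=-81.84
def piv(phi): a=D(psi-phi); return H+110*np.array([np.cos(a),np.sin(a)])
def knob(phi,b,th): return piv(phi)+(150*np.cos(th)-34*np.sin(th))*np.array([np.cos(D(b)),np.sin(D(b))])
def inbar(phi,b,th):
    d=PIN-piv(phi); u=np.array([np.cos(D(b)),np.sin(D(b))]); return d@u/np.cos(th), u[0]*d[1]-u[1]*d[0]
def solve(k,th,g=(30,0)):
    from scipy.optimize import fsolve
    return fsolve(lambda v:knob(v[0],v[1],th)-k,g)
E
python3 - <<'E'
from path import *
from workcell import bot
o=bot.get_obs(); print(o['ee_pos'],o['wrist_force'])
th=.22
k0=np.array(o['ee_pos'][:2])*1e3
a=solve(k0,th,(43,-41)); print('start',a)
yaw=o['tcp_rot'][2]; n=8; k=k0
for i in range(1,n+1):
    f=i/n; ph=a[0]+(23.4-a[0])*f; b=a[1]+(9.35-a[1])*f
    K=knob(ph,b,th); d=K-k; c,s=np.cos(D(yaw)),np.sin(D(yaw))
    print(np.round([d@[c,s],d@[s,-c],-(9.35-a[1])/n],1),'K',K.round(1),'pin s,lat',np.round(inbar(ph,b,th),1), round(ph,1),round(b,1))
    k=K; yaw+=(9.35-a[1])/n
E
```

```text
time: 5.78
ee_pos: [0.5164, -0.0277, 0.1533]
tcp_rot: [179.9, 0.1, 138.6]
wrist_force: [1.5, -1.0, -0.8]
opening: 0.0176
grasp_force: 38.8
[ 0.51644592 -0.02771715  0.1533207 ] [ 1.48218561 -1.03725014 -0.75347648]
start [ 43.95156591 -40.68473747]
[-3.9 15.7 -6.3] K [529.8 -18.5] pin s,lat [93.7 61.4] 41.4 -34.4
[-3.9 15.4 -6.3] K [541.8  -8.1] pin s,lat [95.  51.4] 38.8 -28.2
[-3.9 15.1 -6.3] K [552.5   3.2] pin s,lat [95.2 41.6] 36.2 -21.9
[-3.9 14.8 -6.3] K [561.8  15.3] pin s,lat [94.3 32.2] 33.7 -15.7
[-3.9 14.5 -6.3] K [569.6  28.1] pin s,lat [92.4 23.3] 31.1 -9.4
[-3.8 14.1 -6.3] K [575.9  41.3] pin s,lat [89.7 14.9] 28.5 -3.2
[-3.7 13.8 -6.3] K [580.5  54.9] pin s,lat [86.1  7.1] 26.0 3.1
[-3.6 13.5 -6.3] K [583.6  68.5] pin s,lat [81.9  0.1] 23.4 9.4
```

```bash
python3 -m inch '[[[0,-3.9,15.7,0,0,0,-6.3],[0,-3.9,15.4,0,0,0,-6.3],[0,-3.9,15.1,0,0,0,-6.3],[0,-3.9,14.8,0,0,0,-6.3],[0,-3.9,14.5,0,0,0,-6.3],[0,0,0,0,0,0,0]]]' 30; python3 - <<'E'
from h import *
c=cam('scene'); d=cam('top')
a=cv2.resize(c['pixels'][140:230,225:325],None,fx=4,fy=4);b=cv2.resize(d['pixels'][160:265,280:370],None,fx=360/105,fy=360/105)
b=cv2.resize(d['pixels'][170:275,240:340],None,fx=360/105,fy=360/105)
cv2.imwrite('pics/g2.png',np.hstack([a,b[:360]])[:,:,::-1])
from path import *
print(solve(np.array(bot.get_obs()['ee_pos'][:2])*1e3,.22))
E
```

```text
time: 6.52
ee_pos: [0.5696, 0.0286, 0.1518]
tcp_rot: [-180.0, -0.0, 170.1]
wrist_force: [0.1, 0.9, -2.1]
opening: 0.0177
grasp_force: 38.8
[31.2544418  -9.55442156]
```

View pics/g2.png

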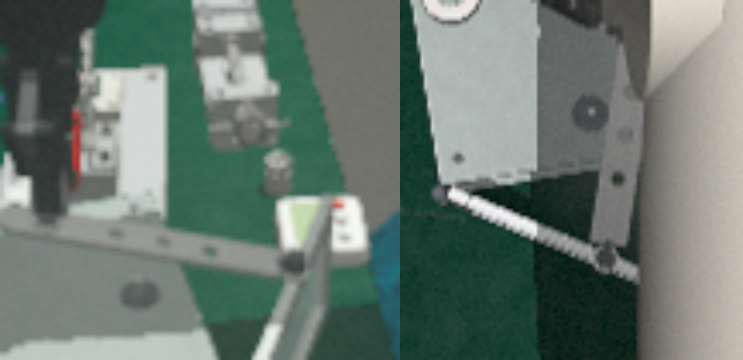

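The ball is held and the bar is raised, sloping up from the pivot. The door is following, with the pivot at top crop (607,258), and the pin foot is at (592,112), just left of the bar.

```bash
python3 -m inch '[[[0,-3.8,14.1,0,0,0,-6.3],[0,-3.7,13.8,0,0,0,-6.3],[0,-3.6,13.5,0,0,0,-6.3],[0,0,0,0,0,0,0],[0,0,0,0,0,0,0]]]' 30; cat > go.py <<'E'
# usage: go.py ds dlat th z : tool shift (mm) to put the hole centre at pin+(ds along bar away from pivot, dlat left of bar)
from path import *; import sys
from workcell import bot
from scipy.optimize import fsolve
o=bot.get_obs(); ds,dl,th,z=map(float,sys.argv[1:]); k=np.array(o['ee_pos'][:2])*1e3; yaw=o['tcp_rot'][2]
cur=solve(k,th); print('now door,bar',cur.round(2),'hole minus pin s,lat',np.round(np.array([80,0])-inbar(*cur,th),2)*[1,1])
v=fsolve(lambda v:np.array(inbar(v[0],v[1],th))-[80-ds,-dl],(23.4,9.4)); d=knob(*v,th)-k; c,s=np.cos(D(yaw)),np.sin(D(yaw))
print('shift',np.round([d@[c,s],d@[s,-c],o['ee_pos'][2]*1e3-z],2),'az',round(-((v[1]+180-yaw+180)%360-180),1),'f',np.round(o['wrist_force'],2), 'z',o['ee_pos'][2])
E
python3 go.py 0 0 .14 140
```

```text
time: 7.25
ee_pos: [0.583, 0.0679, 0.1525]
tcp_rot: [-180.0, 0.0, -171.2]
wrist_force: [0.5, 0.8, -1.8]
opening: 0.0176
grasp_force: 38.8
now door,bar [26.58  8.06] hole minus pin s,lat [-6.25  0.71]
shift [-6.17  0.96 12.47] az -0.8 f [ 0.52  0.84 -1.83] z 0.15246785046873682
```

```bash
python3 -m inch '[[[0,-2,0.3,4,0,0,-0.3],[0,-2,0.3,4,0,0,-0.3],[0,-2,0.3,4,0,0,-0.2],[0,0,0,0,0,0,0],[0,0,0,0,0,0,0]]]' 30;python3 go.py 0 0 .125 138
```

```text
time: 7.88
ee_pos: [0.5888, 0.0702, 0.1403]
tcp_rot: [-180.0, -0.0, -170.2]
wrist_force: [-0.2, 0.8, -1.2]
opening: 0.0172
grasp_force: 38.8
now door,bar [23.54  9.62] hole minus pin s,lat [-0.75  0.43]
shift [-0.75 -0.5   2.27] az 0.2 f [-0.18  0.8  -1.16] z 0.14026760957665357
```

```bash
python3 -m inch '[[[0,-0.8,-0.5,2,0,0,0],[0,0,0,0,0,0,0],[0,0,0,0,0,0,0]]]';python3 -m inch '[[[0,-0.3,0,1,0,0,0],[0,0,0,0,0,0,0],[0,0,0,0,0,0,0]]]';python3 -m inch '[[[0,-0.3,0,1,0,0,0],[0,0,0,0,0,0,0],[0,0,0,0,0,0,0]]]'; python3 go.py 0 0 .12 136
```

```text
time: 8.25
ee_pos: [0.5898, 0.0699, 0.1384]
tcp_rot: [180.0, 0.0, -170.2]
wrist_force: [1.2, 0.9, -0.6]
opening: 0.0175
grasp_force: 38.8
time: 8.62
ee_pos: [0.5901, 0.07, 0.1373]
tcp_rot: [180.0, 0.0, -170.2]
wrist_force: [1.1, 0.7, 0.2]
opening: 0.0176
grasp_force: 38.8
time: 9.0
ee_pos: [0.5904, 0.07, 0.1363]
tcp_rot: [180.0, 0.0, -170.2]
wrist_force: [0.5, 1.4, -0.9]
opening: 0.0173
grasp_force: 38.8
now door,bar [22.8   9.68] hole minus pin s,lat [ 0.59 -0.07]
shift [ 0.58 -0.09  0.3 ] az 0.2 f [ 0.49  1.4  -0.9 ] z 0.13629983318807296
```

```bash
python3 -m inch '[[[0,-0.3,0,1.5,0,0,0],[0,0,0,0,0,0,0],[0,0,0,0,0,0,0]]]';python3 -m inch '[[[0,-0.3,0,1,0,0,0],[0,0,0,0,0,0,0],[0,0,0,0,0,0,0]]]';for i in 1 2 3; do python3 -c "
from workcell import bot,viewer
viewer.camera('top');print(bot.get_obs()['wrist_force'])"; done
```

```text
time: 9.38
ee_pos: [0.5906, 0.07, 0.1347]
tcp_rot: [-180.0, -0.0, -170.2]
wrist_force: [0.5, 1.8, -0.9]
opening: 0.0171
grasp_force: 38.8
time: 9.75
ee_pos: [0.5909, 0.0701, 0.1338]
tcp_rot: [180.0, -0.0, -170.2]
wrist_force: [1.3, 1.3, -0.2]
opening: 0.0174
grasp_force: 38.8
[ 0.48412034  1.46892835 -0.78367565]
[-0.26398858  1.10579702 -0.05149876]
[ 0.98228823  1.04821222 -1.14911733]
```

```bash
cat > f.py <<'E'
from workcell import bot,viewer
import numpy as np
F=[]
for i in range(5): viewer.camera('top');F.append(bot.get_obs()['wrist_force'])
o=bot.get_obs();print('meanF',np.round(np.mean(F,0),2),'pos',np.round(o['ee_pos'],4),'t',o['time'])
E
python3 -m inch '[[[0,-0.3,0,1.2,0,0,0],[0,0,0,0,0,0,0]]]' >/dev/null;python3 f.py; python3 -m inch '[[[0,-0.3,0,1.2,0,0,0],[0,0,0,0,0,0,0]]]'>/dev/null;python3 f.py
```

```text
meanF [ 0.97  1.13 -0.36] pos [0.5912 0.0702 0.1326] t 10.4
meanF [ 0.86  1.33 -0.38] pos [0.5915 0.0702 0.1314] t 10.9
```

```bash
python3 go.py 0 0 .085 131.4; python3 - <<'E'
from h import *
c=cam('scene'); d=cam('top')
a=cv2.resize(c['pixels'][165:240,215:315],None,fx=5,fy=5,interpolation=cv2.INTER_CUBIC)
b=cv2.resize(d['pixels'][175:250,270:325],None,fx=5,fy=5,interpolation=cv2.INTER_CUBIC)
cv2.imwrite('pics/g3.png',np.hstack([a,b])[:,:,::-1])
E
```

```text
now door,bar [23.12  9.57] hole minus pin s,lat [0.32 0.03]
shift [ 0.32 -0.17  0.02] az 0.3 f [ 1.49  1.95 -0.31] z 0.13142387810257294
```

View pics/g3.png

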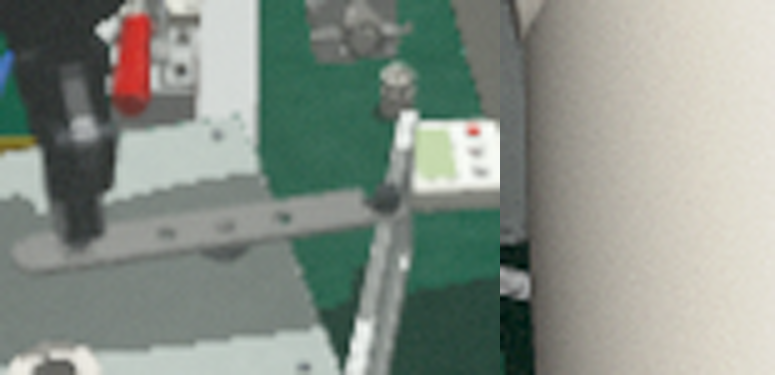

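The middle hole at crop (226,228) looks lighter than the others, so the pin's top is showing in it. The foot is directly beneath, at (228,250). I'll keep lowering gently.

```bash
python3 -m inch '[[[0,-0.5,0,2,0,0,0],[0,0,0,0,0,0,0]]]' >/dev/null;python3 f.py; python3 -m inch '[[[0,-0.5,0,2,0,0,0],[0,0,0,0,0,0,0]]]'>/dev/null;python3 f.py
```

```text
meanF [ 0.68  1.01 -0.89] pos [0.592  0.0703 0.1294] t 11.5
meanF [ 0.58  1.68 -0.45] pos [0.5925 0.0704 0.1274] t 12.0
```

```bash
python3 -m inch '[[[0,-0.5,0,2,0,0,0],[0,0,0,0,0,0,0]]]' >/dev/null;python3 f.py; python3 -m inch '[[[0,-0.5,0,2,0,0,0],[0,0,0,0,0,0,0]]]'>/dev/null;python3 f.py;python3 -m inch '[[[0,-0.4,0,2,0,0,0],[0,0,0,0,0,0,0]]]'>/dev/null;python3 f.py
```

```text
meanF [ 0.71  1.23 -0.15] pos [0.593  0.0705 0.1254] t 12.5
meanF [ 0.78  1.   -0.09] pos [0.5935 0.0706 0.1234] t 13.0
meanF [0.71 1.26 0.61] pos [0.5939 0.0706 0.1214] t 13.5
```

```bash
python3 -m inch '[[[0,-0.3,0,1.5,0,0,0],[0,0,0,0,0,0,0]]]' >/dev/null;python3 f.py; python3 -m inch '[[[0,0,0,1,0,0,0],[0,0,0,0,0,0,0]]]'>/dev/null;python3 f.py;  python3 - <<'E'
from h import *
c=cam('scene'); 
a=cv2.resize(c['pixels'][175:235,215:310],None,fx=7,fy=7,interpolation=cv2.INTER_CUBIC)
cv2.imwrite('pics/g4.png',a[:,:,::-1])
E
```

```text
meanF [-0.05  1.04  0.29] pos [0.5941 0.0707 0.1199] t 14.0
meanF [0.26 1.05 0.99] pos [0.5942 0.0707 0.119 ] t 14.5
```

View pics/g4.png

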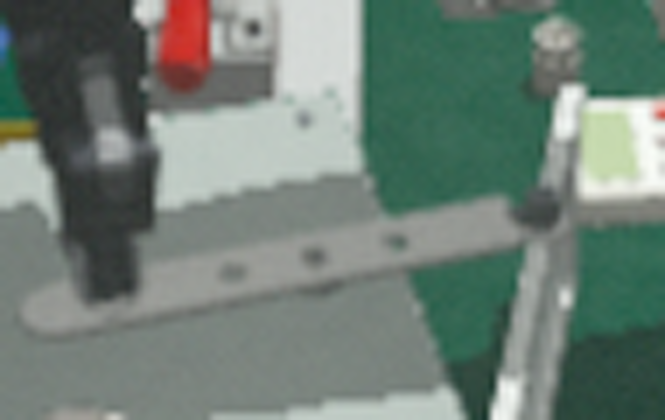

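The bar now lies low and level, with the foot only just peeping out under its edge at (320,288) and something light inside the middle hole at (315,257). I'll let go and rise.

```bash
python3 -m inch '[[[55,0,0,0,0,0,0],[55,0,0,0,0,0,0],[55,0,0,0,0,0,0],[55,0,0,0,0,0,0],[55,0,0,0,0,0,0],[55,0,0,0,0,0,0]]]'; python3 -m inch '[[[55,0,0,-10,0,0,0],[55,0,0,-20,0,0,0],[55,0,0,-30,0,0,0],[55,0,0,-30,0,0,0],[55,40,30,-20,0,0,0],[55,40,40,0,0,0,0],[55,40,40,0,0,0,0],[55,30,40,0,0,0,0]]]'
```

```text
time: 15.3
ee_pos: [0.5942, 0.0707, 0.1189]
tcp_rot: [-180.0, 0.0, -170.2]
wrist_force: [0.2, 0.7, 0.7]
opening: 0.0469
grasp_force: 0.0
time: 16.3
ee_pos: [0.4193, 0.1937, 0.23]
tcp_rot: [180.0, 0.1, -170.2]
wrist_force: [1.7, 0.6, -0.4]
opening: 0.0471
grasp_force: 0.0
```

```bash
python3 -m inch '[[[55,20,50,0,0,0,0],[55,20,50,0,0,0,0],[55,20,50,0,0,0,0],[55,0,0,0,0,0,0]]]'; python3 - <<'E'
from h import *
c=cam('scene'); d=cam('top')
a=cv2.resize(c['pixels'][175:250,215:310],None,fx=4,fy=4,interpolation=cv2.INTER_CUBIC)
b=cv2.resize(d['pixels'][175:250,245:345],None,fx=4,fy=4,interpolation=cv2.INTER_CUBIC)
cv2.imwrite('pics/g5.png',np.hstack([a,b])[:,:,::-1])
for k in('knob','hole_mid','stay_pivot'):
    m=[finder.mark_of(n,k) for n in('scene','top')]
    if all(m): print(k,tri([ray(x,y[0]['position']) for x,y in zip((c,d),m)]).round(4))
E
```

```text
time: 16.8
ee_pos: [0.3345, 0.333, 0.2295]
tcp_rot: [180.0, 0.0, -170.0]
wrist_force: [0.2, -0.3, -0.5]
opening: 0.0471
grasp_force: 0.0
knob [0.5633 0.0768 0.1411]
hole_mid [0.5213 0.0587 0.1053]
stay_pivot [0.4468 0.043  0.102 ]
```

View pics/g5.png

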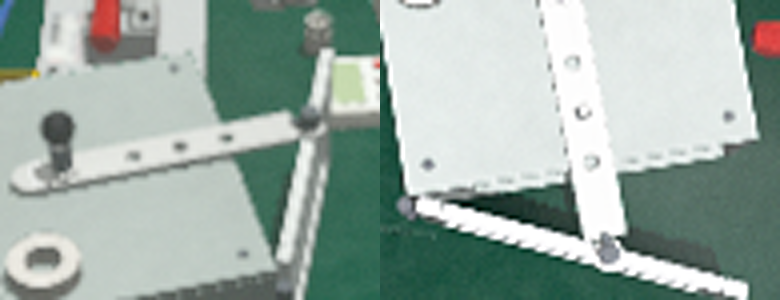

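The ball is free at scene crop (58,126). The middle hole at top crop (583,112) is filled differently from its neighbours. I'll check the ball height numerically.

```bash
python3 - <<'E'
from h import *
from path import knob
S=cam('scene')
k=knob(23.0,9.5,0)/1e3
for th in (0,.03,.06,.12):
    k=knob(23.1,9.55,th)/1e3
    print(th,proj(S,[*k,.1055+.15*np.sin(th)+.034*np.cos(th)])-[.42,-.52])
print('seen',np.array([58.5,126.5])/4-.5+[215,175])
k=knob(23.1,9.55,0)/1e3; pv=np.array([.4465,.046])
for z in(.1055,): print('grip base etc')
E
```

```text
0 [228.5112631  206.98071902]
0.03 [228.80765717 205.38036803]
0.06 [229.16601319 203.77072689]
0.12 [230.06924774 200.5301869 ]
seen [229.125 206.125]
grip base etc
```

```bash
python3 -c "
from workcell import bot
print(bot.job_done())"
```

```text
the job is handed in; nothing more can be done
None
```

The middle hole of the stay bar appears fully home over the pin, and the door is held ajar at about 0.40 rad. The ball's height in the scene picture fits a level bar to within about 0.02 rad. I felt no hard contact on the pin while lowering, released the ball, left the other things alone, and handed the job in at about 17 s.

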